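One burst of air on the study model

TASK

Blow the trimming dust off the stone study model: press the blue cap of the blue air-duster can all the way down, keep it down for at least half a second, then let go so that it springs back up. Do not press the orange can's cap, and leave the stone model where it sits.

Things in the scene. Friction and masses are not known exactly. Their poses are not given: they have to be found in the camera images.
- air_cap (a joint): How far the blue sprung cap of the blue can is pressed down, in m: 0 = up (at rest), 0.010 = fully down, at a hard stop. It moves straight down; its spring starts to give at about 3 N, needs about 7 N fully down, and lifts it again when released. The blue can, 52 mm in diameter with a white band and an aluminium shoulder, stands upright, bolted down in a round steel foot 80 mm across.
- air_top (a point): Centre of the flat round top of the blue cap (34 mm in diameter, 19 mm tall), the spot to press. On the can's axis, 152 mm above the counter at rest; it goes down with the cap. Its -x axis is the way the nozzle faces: a thin red straw leaves the cap there, 11 mm below its top, and bends down to a tip 75 mm out, aimed at the stone model. The can's shoulder around it lies 31 mm below.
- sealer_cap (a joint): The same measure (m, 0 = up, 0.010 = fully down) for the orange cap of the orange sealer can: not to be pressed. That can has the same shape and size as the blue one but is orange and has no straw. It stands bolted down at least 150 mm from the blue can, on its left or right.
- model_mid (a point): Middle of the loose cream stone model of an upper jaw (66 by 64 mm, 32 mm tall with its teeth up, about 0.12 kg), 16 mm above the counter. It sits about 120 mm from the blue can's axis, on the side that the straw points to. Not to be moved.

How it is judged:
On the way:
1. the blue cap is pressed down by more than 7.5 mm of its 10 mm (value of joint air_cap above 0.0075 m), for 0.4 s.
At the end, for the whole second after the job is handed in: The blue cap has been held down and is up again (within 1.5 mm), the orange cap is up (within 1.5 mm), and the stone model is within 15 mm of where it started (value of joint each of air_cap, sealer_cap below 0.0015 m and distance of model_mid from where it was at the start of the episode below 0.015 m); the robot touches nothing.
It fails at once if the orange cap is pressed by more than 3 mm (value of joint sealer_cap above 0.003 m).
It fails at once if the stone model is shifted by more than 15 mm (distance of model_mid from where it was at the start of the episode above 0.015 m).
It also fails if it takes over 29 s, if anything falls off the work surface, if the arm or the gripper's body presses on something with over 40 N, if the wrist force passes 120 N, or if a joint passes its speed limit or range.

ROBOT

A 7-joint arm with a two-finger parallel gripper is mounted at the origin on the work surface. World frame = base frame: x ahead of the robot, y to its left, z up, the work surface at z = 0. Lengths are in m, angles in rad, forces in N, time in s.
With the tool pointing down it reaches from about 0.4 to 0.9 m from the base axis. Payload 5.5 kg.
Tool frame: the origin (TCP) lies midway between the tips of the shut fingers; the grasp point (between the pads) lies 19 mm behind it; z points along the fingers, y is the line along which they close (so a half turn about z gives the same grasp; the last joint's range is limited). The gripper opens to 92 mm and grips with 3 to 60 N. Pads are 19 mm wide; open, the fingers measure 130 mm over their backs; the gripper's body (75 mm by 190 mm) begins 47 mm behind the grasp point.
Start: joints at [1.366, 0.501, -0.427, 1.55, 0.221, 1.138, -0.21], TCP at [0.293, -0.58, 0.227] pointing down, gripper open.
Joint ranges: [-2.88, 2.88], [-0.31, 2.03], [-1.54, 1.56], [0.2, 2.42], [-1.41, 4.55], [0.19, 2.02], [-2.57, 2.57]. Speed limits (rad/s): [2.57, 2.57, 3.14, 3.14, 3.14, 3.14, 3.14].

INTERFACE

Orientations are given as [roll, pitch, yaw] about the fixed x, y, z axes, in that order (R = Rz(yaw) Ry(pitch) Rx(roll)).
In Python, from bench import env gives the robot as it stands. The module is installed in compiled form; this text tells all that it offers.
- The arm moves only by the shell command python3 -m handwheel 'ROWS' [OPENING] [FORCE]. ROWS is JSON, a list of rows, each an object with "offset": the shift along the tool's x, y, z scaled (see below), a list of three; "delta_rot": the turn, a rotation vector about the tool's x, y, z scaled (see below), a list of three. A call has 1 to 12 rows; each row is the pose to reach, as a shift and turn from the pose commanded when the call began, along the tool's axes at that moment, turning the shorter way round; what a row does not reach only later rows make up. The controller multiplies each number of a shift by 0.2 m and each number of a turn by 360 degrees. A row lasts 1/12 s, in which the tool goes at most 41.7 mm and 7.16 degrees, less where a joint would pass 70% of its speed; a pose out of reach is approached as far as the arm can. A call with a number of a shift or a turn outside -1 to 1 is refused whole. A call with a gripper value outside its range is refused whole. OPENING is the closure, from -1 (fully open) to 1 (shut), set as the call begins (- or left out, the last holds). The fingers move at their own pace and stop on an object; FORCE is the grip in N (left out, the last holds). Time passes only in rows, so rows that repeat a pose let the fingers close. It gives the time, the measured TCP pose, the force, the opening and the grip force at its end, in the units of the state.
- env.sense(): the state, without advancing time (a new reading comes with each control period).
- env.grab_frame(name): name is "scene" or "top" or "wrist"; returns a dict with "color" (400x640x3 uint8, blue, green, red), "z_map" (400x640 float32, m along the optical axis (not along the pixel's ray), 0 where there is no reading), "K" (3x3 intrinsics, pixels), "rvec" (rotation vector, rad) and "tvec" (3), from world to camera coordinates, as OpenCV has them. Camera axes: x right, y down, z forward; pixel columns grow to the right and rows downward; lengths in m; the calibration is good to about 2 mm. A picture is of the moment at which its call begins.
- env.close_job(): hands the job in; it is judged then, once.
Trained networks look in a picture, given as the dict that the camera call returned (one of the last four; its "shot" number tells which), for a name from the list of things; names that differ only in an ending like _2 or _b are one class to them, and where a whole thing is asked for, a point or a joint stands for the part that bears it (a point fixed in the world has none). Each returns a list of dicts, best first, with "confidence" (0 to 1); they miss things now and then, are a little off and sometimes report something else, mostly with a low value. They report only what shows in the picture. A call takes as long as a camera call.
- env.find_in(picture, query): "point" ([column, row] in pixels, amid what is visible of it).
- env.spot_point(picture, query): "point" ([column, row] in pixels: a listed point, or the origin of a listed thing).
The state is a dict: "clock": time; "joints": joint angles; "joint_vel": joint speeds; "joint_efforts": joint torques, N m; "position": TCP position; "eef_rot": TCP orientation; "force": force on the tool from outside, world axes, zero at the start; "ft_torque": the same for the moment, N m; "gripper_width": finger opening in m; "grasp_force": force on a finger pad.
Only numpy, scipy, OpenCV 4.12 (cv2) and the standard library are available. Lean on these libraries where they do the work, as an engineer would, in place of code of your own. Each camera call takes 0.05 s, during which the arm holds its last target. There are 200 camera calls.

## Working session

There is one attempt and no reset: what is moved stays moved. The work goes in short steps, Python scripts to look and compute and a shell command to move; the robot and the scene stay as the last step left them, time stands still between calls to the robot, and variables do not carry over. Pictures are saved under pics/ and viewed, at most 10 in all, crops included, and the job is handed in when it is done.

```bash
mkdir -p pics; cat > h.py <<'E'
import numpy as np, cv2
from bench import env
def world(p,uv,z=None):
    R=cv2.Rodrigues(np.array(p["rvec"],float))[0]; t=np.array(p["tvec"],float).ravel(); K=np.array(p["K"])
    u,v=int(round(uv[0])),int(round(uv[1]))
    ray=np.linalg.inv(K)@[uv[0],uv[1],1]
    c=-R.T@t
    if z is None:
        w=p["z_map"][max(v-1,0):v+2,max(u-1,0):u+2]; w=w[w>0]
        return R.T@(ray*np.median(w)-t) if len(w) else None
    d=R.T@ray; return c+d*(z-c[2])/d[2]
E
python3 - <<'E'
from h import *
np.set_printoptions(precision=4,suppress=True)
for n in ["scene","top"]:
    p=env.grab_frame(n); cv2.imwrite(f"pics/{n}0.png",p["color"])
    for q,z in [("air_top",.152),("air_cap",.145),("sealer_cap",.152),("model_mid",.016)]:
        for f in (env.spot_point,env.find_in):
            for r in f(p,q)[:2]:
                print(n,q,f.__name__,np.round(r["point"]),round(r["confidence"],2),world(p,r["point"]),world(p,r["point"],z))
s=env.sense(); print(s["clock"],s["position"],s["eef_rot"],s["gripper_width"],s["force"])
E
```

```text
scene air_top call [308. 225.] 0.81 [ 0.5745 -0.1355  0.152 ] [ 0.5745 -0.1355  0.152 ]
scene air_top call [308. 226.] 0.82 [ 0.5765 -0.138   0.1515] [ 0.5767 -0.1383  0.152 ]
scene air_top call [261. 249.] 0.66 [ 0.4748 -0.17    0.0239] [ 0.5433 -0.2275  0.152 ]Traceback (most recent call last):
  File "<stdin>", line 7, in <module>
ValueError: it knows: air_top, model_mid
```

```bash
python3 - <<'E'
from h import *
np.set_printoptions(precision=4,suppress=True)
for n in ["scene","top"]:
    p=env.grab_frame(n); cv2.imwrite(f"pics/{n}0.png",p["color"])
    for q,z in [("air_top",.152),("sealer_cap",.152),("model_mid",.016)]:
        for k in ("spot_point","find_in"):
            try: rs=getattr(env,k)(p,q)[:2]
            except ValueError: continue
            for r in rs:
                print(n,q,k,np.round(r["point"]),round(r["confidence"],2),world(p,r["point"]),world(p,r["point"],z))
s=env.sense(); print(s["clock"],s["position"],s["eef_rot"],s["gripper_width"],s["force"])
E
```

```text
scene air_top spot_point [310. 224.] 0.73 [ 0.5766 -0.1338  0.1532] [ 0.576  -0.1331  0.152 ]
scene air_top find_in [308. 229.] 0.86 [ 0.5801 -0.1441  0.1522] [ 0.58  -0.144  0.152]
scene sealer_cap find_in [390. 132.] 0.65 [0.5536 0.17   0.1526] [0.5533 0.1706 0.152 ]
scene model_mid spot_point [260. 244.] 0.59 [ 0.4655 -0.1619  0.0235] [ 0.4614 -0.1585  0.016 ]
scene model_mid find_in [259. 246.] 0.87 [ 0.4663 -0.1665  0.0221] [ 0.4629 -0.1638  0.016 ]
top air_top spot_point [366. 181.] 0.73 [ 0.5708 -0.1328  0.1526] [ 0.5709 -0.1328  0.152 ]
top air_top find_in [366. 185.] 0.61 [ 0.5629 -0.1341  0.1537] [ 0.5631 -0.1342  0.152 ]
top sealer_cap find_in [238. 201.] 0.67 [0.5325 0.1726 0.1525] [0.5325 0.1727 0.152 ]
top model_mid spot_point [372. 229.] 0.61 [ 0.4574 -0.1615  0.0238] [ 0.4574 -0.1625  0.016 ]
top model_mid find_in [372. 228.] 0.68 [ 0.459  -0.1609  0.0227] [ 0.459  -0.1617  0.016 ]
0.75 [ 0.2931 -0.5802  0.2268] [ 3.1415 -0.      0.4678] 0.09170290472631021 [ 0.3811 -0.3203 -0.0429]
```

View pics/scene0.png

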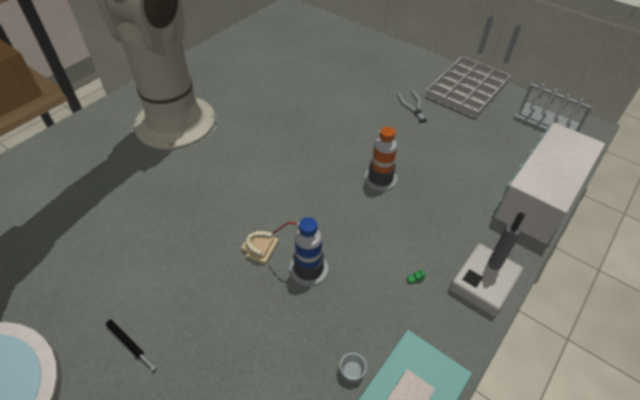

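View pics/top0.png

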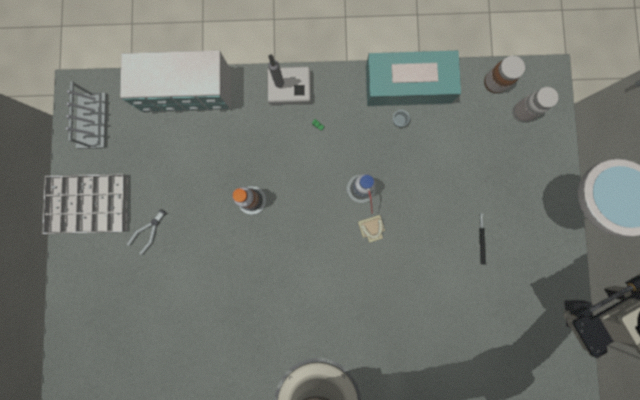

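The scene picture shows the blue cap at (308,226), the orange cap at (388,132) and the stone model at (260,245). In the top picture the blue cap is at (366,181), with the straw running to the model at (372,228). Both views put the cap at about (0.573, -0.134, 0.152), which matches the given height. I'll shut the fingers and approach from above.

```bash
R='{"offset":[1,-0.6,-0.15],"delta_rot":[0,0,0]}'; python3 -m handwheel '[{"offset":[0.2,-0.12,-0.15],"delta_rot":[0,0,0]},{"offset":[0.4,-0.24,-0.15],"delta_rot":[0,0,0]},{"offset":[0.6,-0.36,-0.15],"delta_rot":[0,0,0]},{"offset":[0.8,-0.48,-0.15],"delta_rot":[0,0,0]},{"offset":[1,-0.6,-0.15],"delta_rot":[0,0,0]},{"offset":[1,-0.6,-0.15],"delta_rot":[0,0,0]},{"offset":[1,-0.6,-0.15],"delta_rot":[0,0,0]},{"offset":[1,-0.6,-0.15],"delta_rot":[0,0,0]}]' 1 20
```

```text
clock: 1.42
position: [0.4194, -0.3805, 0.2573]
eef_rot: [3.141, -0.001, 0.473]
force: [-0.7, -0.3, -0.1]
gripper_width: 0.0431
grasp_force: 0.0
```

```bash
python3 -m handwheel '[{"offset":[0.2,-0.12,0],"delta_rot":[0,0,0]},{"offset":[0.4,-0.24,0],"delta_rot":[0,0,0]},{"offset":[0.6,-0.36,0],"delta_rot":[0,0,0]},{"offset":[0.8,-0.48,0],"delta_rot":[0,0,0]},{"offset":[1,-0.6,0],"delta_rot":[0,0,0]},{"offset":[1,-0.6,0],"delta_rot":[0,0,0]},{"offset":[1,-0.6,0],"delta_rot":[0,0,0]},{"offset":[1,-0.6,0],"delta_rot":[0,0,0]}]' 1
cat > look.py <<'E'
from h import *
import sys
np.set_printoptions(precision=4,suppress=True)
from scipy.spatial.transform import Rotation as Ro
s=env.sense(); T=Ro.from_euler("xyz",s["eef_rot"]).as_matrix()
print(s["clock"],np.array(s["position"]),s["eef_rot"],s["gripper_width"])
for n in ["wrist","scene","top"]:
    p=env.grab_frame(n); cv2.imwrite(f"pics/{n}{sys.argv[1]}.png",p["color"])
    for k in ("spot_point","find_in"):
        for r in getattr(env,k)(p,"air_top")[:1]:
            w=world(p,r["point"],.152)
            print(n,k,np.round(r["point"]),round(r["confidence"],2),world(p,r["point"]),w,"offset",T.T@(w-s["position"])/.2)
    # blue cap's flat top: blue pixels with depth height near .152
    R=cv2.Rodrigues(np.array(p["rvec"],float))[0]; t=np.array(p["tvec"],float).ravel()
    v,u=np.mgrid[:400,:640]; d=p["z_map"]
    P=((np.stack([u,v,np.ones_like(u)],-1)@np.linalg.inv(p["K"]).T)*d[...,None]-t)@R
    c=p["color"].astype(int)
    m=(d>0)&(abs(P[...,2]-.152)<.004)&(c[...,0]>c[...,2]+40)&(np.hypot(P[...,0]-.573,P[...,1]+.134)<.04)
    if m.sum()>10:
        q=P[m]; w=(q.min(0)+q.max(0))/2; print(n,"blob",m.sum(),w,np.ptp(q,axis=0),"offset",T.T@(w-s["position"])/.2)
E
python3 look.py 1
```

```text
clock: 2.08
position: [0.5424, -0.1852, 0.2567]
eef_rot: [3.142, -0.0, 0.47]
force: [-1.1, -1.1, 0.5]
gripper_width: 0.0004
grasp_force: 0.0
2.0833 [ 0.5424 -0.1852  0.2567] [ 3.1415 -0.      0.4699] 0.00044350790224303955
wrist find_in [275. 143.] 0.86 [ 0.5696 -0.1366  0.1522] [ 0.5696 -0.1366  0.152 ] offset [ 0.2309 -0.1553  0.5232]
wrist blob 1515 [ 0.5733 -0.1351  0.1514] [0.0326 0.0337 0.0064] offset [ 0.2513 -0.1536  0.5263]
scene spot_point [310. 223.] 0.8 [ 0.574  -0.1311  0.1516] [ 0.5742 -0.1314  0.152 ] offset [ 0.2632 -0.1682  0.5232]
scene find_in [307. 228.] 0.59 [ 0.5776 -0.1425  0.1525] [ 0.5773 -0.1421  0.152 ] offset [ 0.253  -0.1131  0.5232]
scene blob 218 [ 0.5726 -0.1352  0.1517] [0.0312 0.033  0.0067] offset [ 0.2478 -0.1548  0.5246]
top spot_point [366. 179.] 0.57 [ 0.5769 -0.133   0.1522] [ 0.5769 -0.1331  0.152 ] offset [ 0.2716 -0.1546  0.5232]
top find_in [367. 184.] 0.64 [ 0.5383 -0.1119  0.3646] [ 0.5643 -0.1364  0.152 ] offset [ 0.2077 -0.1681  0.5232]
top blob 103 [ 0.5755 -0.1353  0.1518] [0.0224 0.0312 0.0071] offset [ 0.2604 -0.1475  0.5242]
```

The cap outline is 33 mm across and 152 mm up, and every view puts it within about 3 mm of (0.573, -0.135). I'll move over it and then down to about 20 mm above.

```bash
python3 -m handwheel '[{"offset":[0.13,-0.08,0],"delta_rot":[0,0,0]},{"offset":[0.25,-0.154,0],"delta_rot":[0,0,0]},{"offset":[0.25,-0.154,0.1],"delta_rot":[0,0,0]},{"offset":[0.25,-0.154,0.2],"delta_rot":[0,0,0]},{"offset":[0.25,-0.154,0.3],"delta_rot":[0,0,0]},{"offset":[0.25,-0.154,0.4],"delta_rot":[0,0,0]},{"offset":[0.25,-0.154,0.42],"delta_rot":[0,0,0]},{"offset":[0.25,-0.154,0.42],"delta_rot":[0,0,0]},{"offset":[0.25,-0.154,0.42],"delta_rot":[0,0,0]}]' 1
python3 -c "
from h import *
p=env.grab_frame('wrist'); cv2.imwrite('pics/w2.png',p['color'])"
```

```text
clock: 3.28
position: [0.5731, -0.1356, 0.1734]
eef_rot: [3.141, -0.001, 0.468]
force: [0.3, -0.2, 0.4]
gripper_width: 0.0001
grasp_force: 0.0
```

View pics/w2.png

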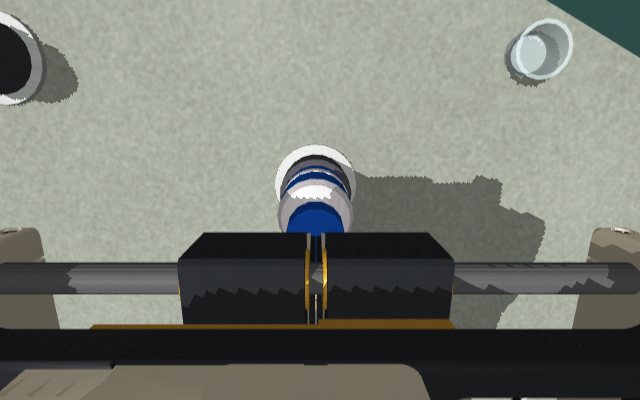

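The wrist picture shows the shut fingers at (316,240) in line with the blue cap at (316,220), with no straw or model under them. Now I'll press, stopping at 0.143 m to check.

```bash
python3 -m handwheel '[{"offset":[0,0,0.05],"delta_rot":[0,0,0]},{"offset":[0,0,0.09],"delta_rot":[0,0,0]},{"offset":[0,0,0.115],"delta_rot":[0,0,0]},{"offset":[0,0,0.135],"delta_rot":[0,0,0]},{"offset":[0,0,0.15],"delta_rot":[0,0,0]},{"offset":[0,0,0.15],"delta_rot":[0,0,0]},{"offset":[0,0,0.15],"delta_rot":[0,0,0]}]'
```

```text
clock: 3.92
position: [0.5729, -0.1358, 0.1432]
eef_rot: [3.141, -0.0, 0.468]
force: [-1.4, -0.8, 6.8]
gripper_width: 0.0002
grasp_force: 3.3
```

The force is 6.8 N, so the spring is nearly fully compressed. I'll go 2 mm further to the stop and hold for about 0.9 s.

```bash
python3 -m handwheel '[{"offset":[0,0,0.005],"delta_rot":[0,0,0]},{"offset":[0,0,0.01],"delta_rot":[0,0,0]},{"offset":[0,0,0.01],"delta_rot":[0,0,0]},{"offset":[0,0,0.01],"delta_rot":[0,0,0]},{"offset":[0,0,0.01],"delta_rot":[0,0,0]},{"offset":[0,0,0.01],"delta_rot":[0,0,0]},{"offset":[0,0,0.01],"delta_rot":[0,0,0]},{"offset":[0,0,0.01],"delta_rot":[0,0,0]},{"offset":[0,0,0.01],"delta_rot":[0,0,0]},{"offset":[0,0,0.01],"delta_rot":[0,0,0]},{"offset":[0,0,0.01],"delta_rot":[0,0,0]}]'
```

```text
clock: 4.83
position: [0.573, -0.1358, 0.1423]
eef_rot: [3.14, -0.0, 0.468]
force: [-4.5, -0.1, 12.7]
gripper_width: 0.0002
grasp_force: 6.3
```

The force rose to 12.7 N with the TCP stopped at 0.142 m, so the cap is at its hard stop and has been held there. Next I'll release straight up, then check.

```bash
python3 -m handwheel '[{"offset":[0,0,-0.03],"delta_rot":[0,0,0]},{"offset":[0,0,-0.1],"delta_rot":[0,0,0]},{"offset":[0,0,-0.2],"delta_rot":[0,0,0]},{"offset":[0,0,-0.35],"delta_rot":[0,0,0]},{"offset":[0,0,-0.5],"delta_rot":[0,0,0]},{"offset":[-0.15,0.1,-0.58],"delta_rot":[0,0,0]},{"offset":[-0.3,0.2,-0.58],"delta_rot":[0,0,0]},{"offset":[-0.3,0.2,-0.58],"delta_rot":[0,0,0]},{"offset":[-0.3,0.2,-0.58],"delta_rot":[0,0,0]},{"offset":[-0.3,0.2,-0.58],"delta_rot":[0,0,0]}]'
python3 look.py 3
python3 - <<'E'
from h import *
for n in ("scene","top"):
    p=env.grab_frame(n)
    for r in env.spot_point(p,"model_mid")[:1]: print(n,r["confidence"],world(p,r["point"],.016))
E
```

```text
clock: 5.67
position: [0.5368, -0.1982, 0.2562]
eef_rot: [-3.141, 0.0, 0.467]
force: [0.5, 0.1, 1.0]
gripper_width: 0.0004
grasp_force: 0.0
5.6667 [ 0.5368 -0.1982  0.2562] [-3.1407  0.0002  0.4669] 0.0004324958667595088
wrist spot_point [266. 124.] 0.77 [ 0.5738 -0.1375  0.1524] [ 0.5738 -0.1375  0.152 ] offset [ 0.3022 -0.1873  0.5213]
wrist find_in [262. 126.] 0.73 [ 0.571  -0.1357  0.1524] [ 0.571  -0.1357  0.152 ] offset [ 0.2938 -0.2016  0.5213]
wrist blob 1564 [ 0.5732 -0.1353  0.1514] [0.0326 0.0336 0.0067] offset [ 0.3047 -0.1983  0.5244]
scene spot_point [310. 226.] 0.86 [ 0.5787 -0.1349  0.1525] [ 0.5784 -0.1347  0.152 ] offset [ 0.3292 -0.1895  0.5213]
scene find_in [308. 228.] 0.76 [ 0.5783 -0.1413  0.1525] [ 0.578 -0.141  0.152] offset [ 0.3131 -0.162   0.5213]
scene blob 222 [ 0.5725 -0.1357  0.1518] [0.0319 0.0334 0.0075] offset [ 0.3003 -0.1984  0.5222]
top spot_point [366. 182.] 0.6 [ 0.5703 -0.1328  0.1524] [ 0.5704 -0.1328  0.152 ] offset [ 0.2974 -0.2157  0.5214]
top find_in [239. 201.] 0.73 [0.5313 0.1713 0.152 ] [0.5313 0.1713 0.152 ] offset [ 0.8073 -1.6615  0.5225]
top blob 122 [ 0.5718 -0.1351  0.1521] [0.029  0.0313 0.0067] offset [ 0.2987 -0.2023  0.5208]
scene 0.87 [ 0.46728191 -0.16383958  0.016     ]
top 0.64 [ 0.47004852 -0.15830189  0.016     ]
```

View pics/scene3.png

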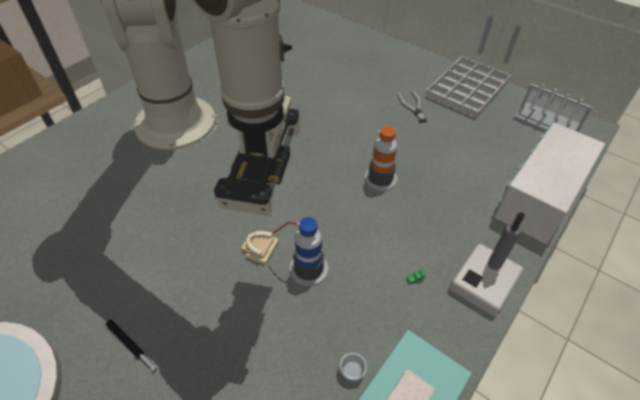

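The blue cap at (308,226) is back up at 0.152 m. The model is still at (260,245), the orange cap at (388,132) is untouched, and the arm is clear.

```bash
python3 -c "
from bench import env
print(env.close_job())"
```

```text
the job is handed in; nothing more can be done
None
```

I pressed the blue cap to its stop, held it about 0.9 s and let it spring back up to 0.152 m; I never went near the orange can, the stone model looks unmoved, and the job is handed in (no verdict was returned).

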